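# Fit the keyed timing pulley on the gearmotor shaft

### The job

Fit the toothed aluminium pulley, boss upwards, onto the upright keyed shaft of the gearmotor: set it over the shaft's round end, turn it gently until its keyway drops over the key, lower it fully home against the shaft's collar and let go. Never force it or hammer it down, and leave the plain black idler ring, the jar and the screwdriver where they are.

Things in the scene. Friction and masses are not known exactly. Their poses are not given: they have to be found in the camera images.
- pulley: Loose aluminium timing pulley, 0.2 to 0.45 kg, flat on the desk, boss up. Toothed rim 71 mm across, 20 mm high. A 21.6 mm bore runs right through, with a keyway 7.6 mm wide reaching 15 mm from the axis on the pulley's +x side over the full height, seen from above as a notch. Origin: centre of the underside; z up along the bore.
- boss (a point): Centre of the pulley's boss, 34 mm above its underside: 16-sided, 40 mm across flats, from 20 to 48 mm above the underside. Grip the pulley here; a pair of flats faces along the pulley's y, and there is a flat every 22.5 degrees.
- drive: Gearmotor fixed to the desk: grey gearbox 100 x 100 mm, 64 mm high, on a 130 mm square foot; a 58 mm motor lies out of its +x side to 160 mm from the origin, its terminal box 72 mm high. A braked steel shaft stands upright in the gearbox's middle. Origin: on the shaft axis at desk level; x along the motor, z up.
- seat (a point): On the shaft axis at the top of the shaft's 32 mm collar, 72 mm above the desk: here the pulley's underside must rest. The shaft, 20 mm thick, rises 46 mm above this point; its last 8 mm taper to 12 mm. Its axes are the drive's, not the key's.
- key_end (a point): On the shaft axis level with the key's upper end, 26 mm above the seat; a pulley turned wrongly stops here. The key, 6 mm wide, stands out to 13.5 mm from the axis and runs down to the collar. It points within 0.6 rad either side of the drive's +x; the angle is not reported (the axes here are the drive's). The keyway passes it within about 0.06 rad. Rigid: press at most 10 N or so while turning.
- idler: Bystander: loose plain black plastic idler ring without boss, keyway or teeth, 56 mm across, 18 mm high, 22 mm hole; origin at the centre of its underside.
- jar: Bystander: closed plastic jar, 52 mm across, 75 mm high; origin at the centre of its underside.
- screwdriver: Bystander: screwdriver lying on the desk along its own x, about 200 mm long.
Mind the look-alikes: they are no part of the job. Leave any green or yellow look-alike of the pulley alone.

How it is judged:
By the outcome, as a careful person would: the job done as asked, in the order asked, and still so for the second after the job is handed in, with the robot touching nothing.
It also fails if it takes over 67 s, if anything falls off the work surface, if the arm or the gripper's body presses on something with over 40 N, if the wrist force passes 120 N, or if a joint passes its speed limit or range.

### The arm

A 6-joint arm with a two-finger parallel gripper is mounted at the origin on the work surface. World frame = base frame: x ahead of the robot, y to its left, z up, the work surface at z = 0. Lengths are in mm, angles in rad, forces in N, time in s.
With the tool pointing down it reaches from about 275 to 775 mm from the base axis. Payload 14.6 kg.
Tool frame: the origin (TCP) lies on the centre line of the jaws, within the pads' length; the fingertips stand 8 mm ahead of it and the grasp point (between the pads) lies 11 mm behind it; z points along the fingers, y is the direction in which the jaws open and shut (so a half turn about z gives the same grasp; the last joint's range is limited). The gripper opens to 85 mm and grips with 20 to 120 N. Pads are 22 mm wide; open, the fingers measure 114 mm over their backs; the gripper's body (76 mm by 85 mm) begins 54 mm behind the grasp point. The pads swing forward as they close: fully open they stand 13 mm farther back than shut.
Start: joints at [1.051, 0.263, -0.048, 1.259, 0, 1.415], TCP at [187.305, 490.454, 239.278] pointing down, gripper open.
Joint ranges: [-2.65, 2.65], [-0.89, 1.7], [-1.18, 1.37], [-2.13, 2.11], [-1.35, 1.29], [-3.14, 3.14]. Speed limits (rad/s): [1.89, 1.89, 2.57, 2.79, 3.14, 3.14].

### API

Orientations are given as [roll, pitch, yaw] about the fixed x, y, z axes, in that order (R = Rz(yaw) Ry(pitch) Rx(roll)).
In Python, from station import ctrl gives the robot as it stands.
- The arm moves only by the tool drive_tool, never from a script. Its argument "targets" is a list of rows, each an object with "turn": the turn, a rotation vector about the world's x, y, z in degrees, a list of three; "translation": the shift along the world's x, y, z in mm, a list of three; "claw": the opening, from -1 (shut) to 1 (fully open). A call has 1 to 20 rows; each row shifts and turns the pose as measured when the row begins; what a row does not reach is not made up. A row lasts 1/10 s, in which the tool goes at most 50 mm and 8.59 degrees, less where a joint would pass 70% of its speed; a pose out of reach is approached as far as the arm can. A call with a gripper value outside its range is refused whole. The fingers move at their own pace and stop on an object; "squeeze" is the grip in N (left out, the last holds). Time passes only in rows, so rows that do not move let the fingers close. It gives the time, the measured TCP pose, the force and the opening at its end, in the units of the state.
- ctrl.sense(): the state, without advancing time (a new reading comes with each control period).
- ctrl.camera(name): name is "side" or "top"; returns a dict with "frame" (400x640x3 uint8, red, green, blue), "K" (3x3 intrinsics, pixels), "eye" and "attitude" of the camera in the world. Camera axes: x right, y down, z forward; pixel columns grow to the right and rows downward; lengths in mm; the calibration is good to about 2 mm. A picture is of the moment at which its call begins. There is no depth.
- ctrl.job_done(): hands the job in, once; it reports no verdict.
The state is a dict: "time_s": time; "joint_pos": joint angles; "qvel": joint speeds; "joint_torque": joint torques, N m; "ee_pos": TCP position; "ee_rot": TCP orientation; "wrist_force": force on the tool from outside, world axes, zero at the start; "wrist_torque": the same for the moment, N m; "opening": finger opening in mm.
Only numpy, scipy, OpenCV 4.12 (cv2) and the standard library are available. Lean on these libraries where they do the work, as an engineer would, in place of code of your own. Each camera call takes 0.05 s, during which the arm holds its last target. There are 200 camera calls.

## Working session

There is one attempt and no reset: what is moved stays moved. The work goes in short steps, Python scripts to look and compute and a tool call to move; the robot and the scene stay as the last step left them, time stands still between calls to the robot, and variables do not carry over. Pictures are saved under pics/ and viewed, about 8 in all and at most 12, crops included, and the job is handed in when it is done.

Besides the shell and the picture viewer there is one more tool, called after ">>>" by a JSON object that holds its "api" and its "payload". drive_tool: Moves the arm, as the interface text tells. Its arguments: {"type":"object","properties":{"targets":{"type":"array"},"squeeze":{"type":"number"}},"required":["targets"]}

```bash
mkdir -p pics; cat > h.py <<'E'
import numpy as np, cv2
from station import ctrl
from scipy.spatial.transform import Rotation as R
def att(c):
    a=np.array(c["attitude"],float)
    return a if a.shape==(3,3) else R.from_euler('xyz',a).as_matrix()
def ray(c,u,v,z):
    d=att(c)@np.linalg.inv(c["K"])@[u,v,1]; e=np.array(c["eye"],float)
    return e+d*(z-e[2])/d[2]
def proj(c,p):
    q=np.array(c["K"])@(att(c).T@(np.array(p,float)-c["eye"])); return q[:2]/q[2]
def save(c,n,box=None,s=1):
    f=c["frame"][:,:,::-1]
    if box: f=f[box[1]:box[3],box[0]:box[2]]
    cv2.imwrite(f"pics/{n}.png",cv2.resize(f,None,fx=s,fy=s,interpolation=cv2.INTER_CUBIC))
E
python3 - <<'E'
from h import *
for n in("top","side"):
    c=ctrl.camera(n); save(c,n+"0"); print(n,c["eye"],c["attitude"],c["K"])
    np.save(n+"0.npy",c,allow_pickle=True)
print(ctrl.sense())
E
```

```text
top [ 334.37248551  -15.64097168 1276.47970874] [-2.9699724   0.00556832 -1.56233322] [[420.52918766   0.         314.854584  ]
 [  0.         420.52918766 206.36911219]
 [  0.           0.           1.        ]]
side [   97.93462393 -1102.68137454   976.06645049] [-2.21249346  0.00292133 -0.38223869] [[516.02411105   0.         327.77347345]
 [  0.         516.02411105 190.67392396]
 [  0.           0.           1.        ]]
{'time_s': 0.1, 'joint_pos': array([ 1.05068862e+00,  2.63438781e-01, -4.88556642e-02,  1.25939017e+00,
       -1.37420341e-05,  1.41550365e+00]), 'qvel': array([ 0.00013424, -0.00032086,  0.00156856, -0.00073536, -0.00016073,
       -0.00055863]), 'joint_torque': array([ 3.06157526e-03, -6.38578248e+01,  3.85065293e+01,  1.00900198e-02,
       -7.76906722e-05,  9.56968137e-06]), 'ee_pos': array([187.19629092, 490.2447425 , 238.89853822]), 'ee_rot': array([-3.14071293e+00, -1.23813984e-04,  2.77677757e+00]), 'wrist_force': array([ 0.81651762,  0.05737347, -0.0751691 ]), 'wrist_torque': array([-0.00587542, -0.01756477,  0.01271023]), 'opening': 85.40089343549054}
```

View pics/top0.png

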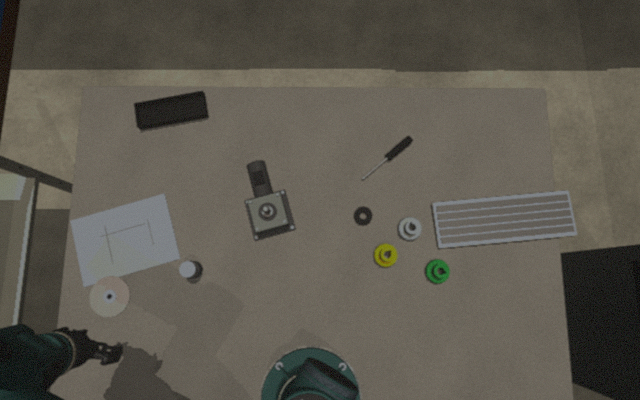

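View pics/side0.png

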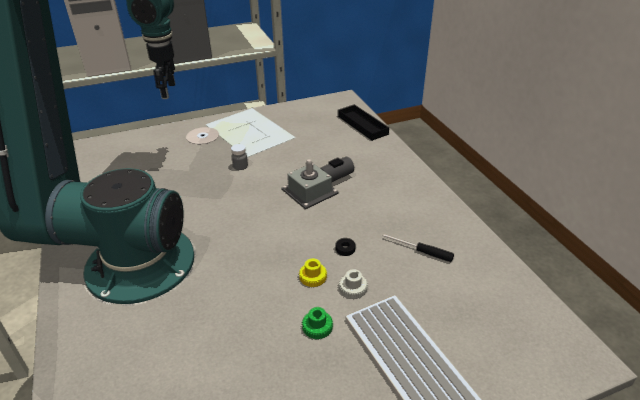

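Things that could be taken for the pulley, at their top-image pixels:
- silver toothed part with boss (410,229), which matches the description
- yellow look-alike (386,256)
- green look-alike (437,271)
- black idler (363,216)

The gearmotor shaft is at (267,211). Next I'll check the choice in close crops.

```bash
python3 - <<'E'
from h import *
t=np.load("top0.npy",allow_pickle=True).item(); s=np.load("side0.npy",allow_pickle=True).item()
def crop(c,x,y,w,k): return cv2.resize(c["frame"][y-w:y+w,x-w:x+w,::-1],(400,300*0+400),interpolation=cv2.INTER_CUBIC)
a=np.hstack([crop(t,410,229,20,0),crop(s,353,283,20,0)])
cv2.imwrite("pics/pul.png",a)
b=np.hstack([crop(t,268,213,20,0),crop(s,310,178,20,0)])
cv2.imwrite("pics/drv.png",b)
E
```

```text
(no output)
```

View pics/pul.png

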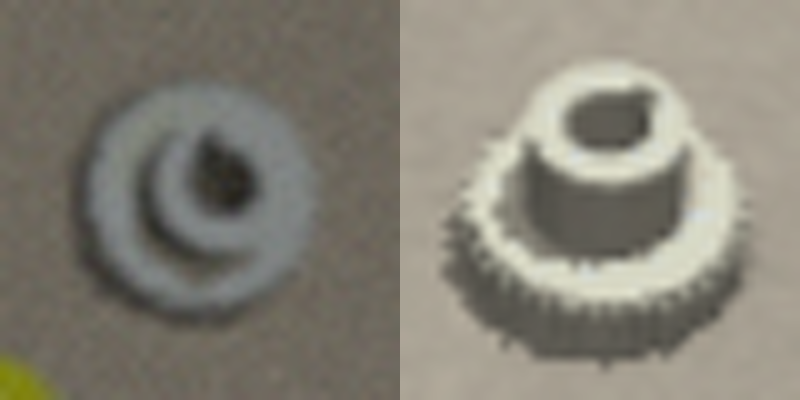

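View pics/drv.png

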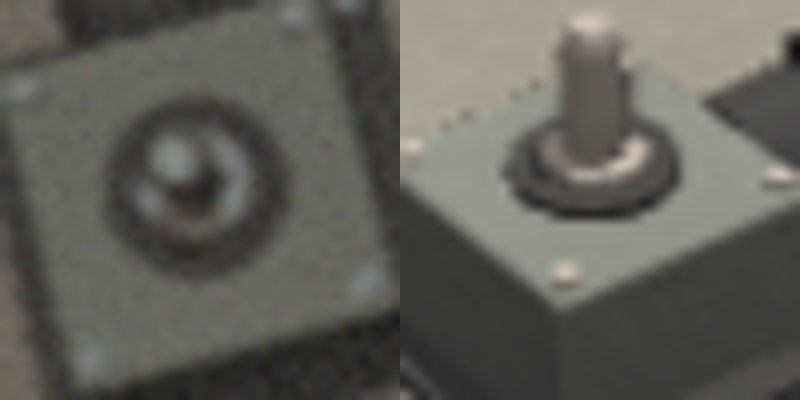

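```bash
python3 - <<'E'
from h import *
t=np.load("top0.npy",allow_pickle=True).item(); s=np.load("side0.npy",allow_pickle=True).item()
T=lambda x,y,z,o:ray(t,o[0]+(x+.5)/10-.5,o[1]+(y+.5)/10-.5,z)[:2].round(1)
S=lambda x,y,z,o:ray(s,o[0]+(x-400+.5)/10-.5,o[1]+(y+.5)/10-.5,z)[:2].round(1)
op,sp=(390,209),(333,263); od,sd=(248,193),(290,158)
b=S(608,121,48,sp); n=S(653,95,48,sp); print("pulley side boss",b,"notch",n,np.arctan2(*(n-b)[::-1]))
b=T(213,182,48,op); n=T(207,138,48,op); print("top boss",b,"notch",n,np.arctan2(*(n-b)[::-1]))
print("top rim",T(202,197,18,op))
print("shaft top: T",T(175,159,118,od),"S",S(592,22,118,sd), "collar T",T(197,186,68,od),"S",S(595,168,68,sd))
# gearbox screws z=64
for q in [(20,88),(293,12),(367,280),(88,360)]: print(T(*q,65,od))
for q in [(408,150),(780,177),(565,272)]: print('S',S(*q,65,sd))
print("motor T",ray(t,257,165,50)[:2])
for p in [(186,268)]: print("jar",ray(t,186,268,75))
E
```

```text
pulley side boss [ 488.1 -294.1] notch [ 502.  -290.2] 0.27354232096562686
top boss [ 488.6 -289.4] notch [ 501.6 -288. ] 0.10727885564840102
top rim [ 487.8 -292.6]
shaft top: T [528.2 131.7] S [528.9 130.2] collar T [528.6 131.4] S [526.8 125.3]
[557.8 184.5]
[581.1 105. ]
[501.8  81.5]
[477.7 162. ]
S [477.9 160.3]
S [579.2 103.4]
S [501.   81.7]
motor T [672.11452382 168.41686296]
jar [362.6457487  356.30875516  75.        ]
```

The close crop shows the silver part is the aluminium pulley. It has a toothed rim and a boss, and its notch points roughly along +x (about 0.25 rad). It stands at (488,-292), and the shaft is at about (529,131.5). I'm moving above the pulley.

>>> {"api": "drive_tool", "payload": {"targets": [{"translation": [17, -44, 0], "turn": [0, 0, 2], "claw": 1}, {"translation": [17, -44, 0], "turn": [0, 0, 2], "claw": 1}, {"translation": [17, -44, 0], "turn": [0, 0, 2], "claw": 1}, {"translation": [17, -44, 0], "turn": [0, 0, 2], "claw": 1}, {"translation": [17, -44, 0], "turn": [0, 0, 2], "claw": 1}, {"translation": [17, -44, 0], "turn": [0, 0, 2], "claw": 1}, {"translation": [17, -44, 0], "turn": [0, 0, 2], "claw": 1}, {"translation": [17, -44, 0], "turn": [0, 0, 2], "claw": 1}, {"translation": [17, -44, 0], "turn": [0, 0, 2], "claw": 1}, {"translation": [17, -44, 0], "turn": [0, 0, 2], "claw": 1}, {"translation": [17, -44, 0], "turn": [0, 0, 2], "claw": 1}, {"translation": [17, -44, 0], "turn": [0, 0, 2], "claw": 1}, {"translation": [17, -44, 0], "turn": [0, 0, 2], "claw": 1}, {"translation": [17, -44, 0], "turn": [0, 0, 2], "claw": 1}, {"translation": [17, -44, 0], "turn": [0, 0, 2], "claw": 1}, {"translation": [17, -44, 0], "turn": [0, 0, 2], "claw": 1}, {"translation": [17, -44, 0], "turn": [0, 0, 2], "claw": 1}, {"translation": [0, 0, 0], "turn": [0, 0, 0], "claw": 1}]}}

```text
time_s: 1.9
ee_pos: [474.7, -282.2, 234.1]
ee_rot: [-3.14, -0.001, -2.891]
wrist_force: [0.5, 0.5, -0.3]
opening: 85.2
```

```bash
python3 - <<'E'
from h import *
# silhouette of the shaft in the side picture: edges above/below key end
s=np.load("side0.npy",allow_pickle=True).item()
for z in (118,98,72): print(z,[proj(s,[528.7+r*np.cos(-.335),131.3+r*np.sin(-.335),z]).round(1) for r in (-10,0,10,13.5)])
print(s["frame"][158:176,302:318].mean(2).round().astype(int))
E
```

```text
118 [array([305.2, 159.7]), array([308.6, 159.6]), array([311.9, 159.5]), array([313. , 159.5])]
98 [array([305.4, 165.2]), array([308.7, 165.1]), array([312., 165.]), array([313.2, 165. ])]
72 [array([305.7, 172.2]), array([308.9, 172.1]), array([312.2, 172. ]), array([313.3, 172. ])]
[[157 156 156 159 160 159 159 161 161 161 158 157 157 157 159 157]
 [158 157 159 159 160 169 178 180 171 162 159 159 158 160 159 158]
 [156 157 158 159 149 181 193 194 177 161 158 158 159 161 161 159]
 [158 159 159 160 130 124 152 162 147 137 151 157 158 160 161 158]
 [159 159 158 144 108 103 122 128 125 113 131 153 159 157 156 155]
 [156 157 159 126  92  95 103 107 107  99 146 156 157 156 155 154]
 [156 157 157 136  95  85  89  92  94  91 144 143 140 152 157 156]
 [156 156 155 136  96  83  86  89  92  89  85 120 142 147 146 154]
 [155 128 142 139  98  83  86  89  91  89  75 118 143 148 150 143]
 [144 143 146 131  93  82  87  88  90  89  81 120 143 147 148 145]
 [145 146 144 128  93  83  86  88  90  88  82 119 143 146 147 146]
 [146 146 137 116  86  83  87  87  88  87  79  98 127 144 150 148]
 [138 125 100  82  77  82  86  87  87  85  79  79  85 102 127 144]
 [105  87  94 107  88  82  85  84  85  84  78 112  89  79  87 133]
 [ 83  79 107 117  90  80  83  84  84  84 130 175 145  94  78 107]
 [ 80  62 106 118 102  86  83  83  84  82 141 187 140  88  77  82]
 [ 80  58  81 104 113 107  99  96 124 171 190 164 104  78  78  71]
 [ 80  58  56  77 105 149 160 160 147 150 124  98  82  77  77  63]]
```

>>> {"api": "drive_tool", "payload": {"targets": [{"translation": [7, -5, -30], "turn": [0, 0, 0], "claw": 1}, {"translation": [7, -5, -40], "turn": [0, 0, 0], "claw": 1}, {"translation": [0, 0, -45], "turn": [0, 0, 0], "claw": 1}, {"translation": [0, 0, -30], "turn": [0, 0, 0], "claw": 1}, {"translation": [0, 0, 0], "turn": [0, 0, 0], "claw": 1}]}}

```text
time_s: 2.4
ee_pos: [488.3, -292.9, 83.8]
ee_rot: [-3.14, -0.001, -2.894]
wrist_force: [-1.0, 0.2, 0.9]
opening: 85.7
```

```bash
python3 - <<'E'
from h import *
out=[]
for n,p in(("top",(488,-292,60)),("side",(488,-292,60))):
    c=ctrl.camera(n); u,v=proj(c,p).astype(int); print(n,u-40,v-40)
    out.append(cv2.resize(c["frame"][v-40:v+40,u-40:u+40,::-1],(400,400),interpolation=cv2.INTER_CUBIC))
cv2.imwrite("pics/pre.png",np.hstack(out)); print(ctrl.sense()["ee_pos"])
E
```

```text
top 372 186
side 313 230
[ 489.91395238 -294.14701454   87.46710275]
```

View pics/pre.png

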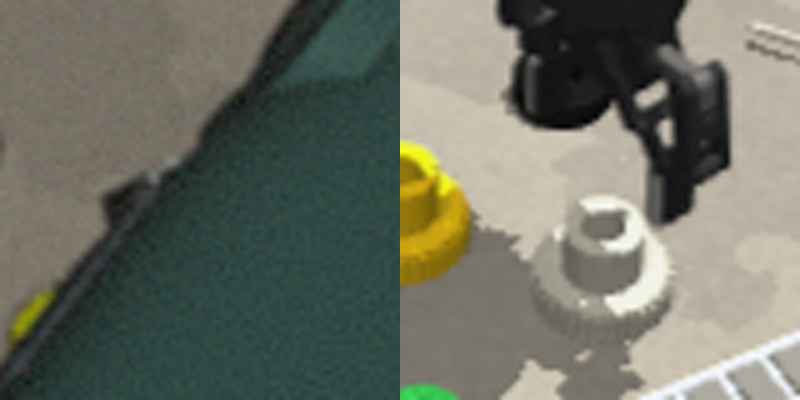

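```bash
python3 - <<'E'
from h import *
s=np.load("side0.npy",allow_pickle=True).item()
for g in (-48,48):
  for z in (84,92): print(g,z,(proj(s,[489.9-np.sin(.25)*g,-294.1+np.cos(.25)*g,z])-[313,230])*5)
print((proj(s,[489.9,-294.1,48])-[313,230])*5, ctrl.sense()["ee_pos"],ctrl.sense()["time_s"])
E
```

```text
-48 84 [270.51107723 228.18196283]
-48 92 [271.23578522 216.25788263]
48 84 [146.90276748 114.6574749 ]
48 92 [147.12919353 102.88777535]
[205.13067404 222.23496356] [ 489.91395238 -294.14701454   87.46710275] 2.5
```

Side crop: the boss sits centred at (603,225), between the near fingertip (670,216) and the far one (547,105), and the projections agree. I'll descend and grip.

>>> {"api": "drive_tool", "payload": {"targets": [{"translation": [-1, 1, -25], "turn": [0, 0, 0], "claw": 1}, {"translation": [0, 0, -20], "turn": [0, 0, 0], "claw": 1}, {"translation": [0, 0, -6], "turn": [0, 0, 0], "claw": 1}, {"translation": [0, 0, 0], "turn": [0, 0, 0], "claw": 1}, {"translation": [0, 0, 0], "turn": [0, 0, 0], "claw": 1}]}}

```text
time_s: 3.0
ee_pos: [493.5, -296.1, 45.3]
ee_rot: [-3.125, 0.011, -2.893]
wrist_force: [0.0, 1.0, -0.3]
opening: 85.5
```

>>> {"api": "drive_tool", "payload": {"targets": [{"translation": [0, 0, 0], "turn": [0, 0, 0], "claw": 1}]}}

```text
time_s: 3.1
ee_pos: [494.0, -296.5, 46.6]
ee_rot: [-3.124, 0.011, -2.893]
wrist_force: [0.8, -0.7, 0.2]
opening: 85.4
```

>>> {"api": "drive_tool", "payload": {"targets": [{"translation": [0, 0, 0], "turn": [0, 0, 0], "claw": 1}]}}

```text
time_s: 3.2
ee_pos: [494.5, -296.8, 47.6]
ee_rot: [-3.123, 0.012, -2.893]
wrist_force: [-0.4, -0.9, -0.3]
opening: 85.2
```

>>> {"api": "drive_tool", "payload": {"targets": [{"translation": [0, 0, 0], "turn": [0, 0, 0], "claw": 1}, {"translation": [0, 0, 0], "turn": [0, 0, 0], "claw": 1}, {"translation": [0, 0, 0], "turn": [0, 0, 0], "claw": 1}]}}

```text
time_s: 3.5
ee_pos: [494.8, -297.1, 48.6]
ee_rot: [-3.122, 0.013, -2.893]
wrist_force: [-0.1, -0.6, 0.3]
opening: 85.3
```

```bash
cat >> h.py <<'E'
def need(x,y,z,yaw=None):
    s=ctrl.sense(); r=R.from_euler('xyz',s["ee_rot"])
    yaw=s["ee_rot"][2] if yaw is None else yaw
    d=R.from_euler('xyz',[np.pi,0,yaw])*r.inv()
    print("t",s["time_s"],"move",(np.array([x,y,z])-s["ee_pos"]).round(1),"turn",np.degrees(d.as_rotvec()).round(2),"yaw",s["ee_rot"][2].round(3),"F",s["wrist_force"].round(1),"T",s["wrist_torque"].round(2),"op",round(s["opening"],1))
E
python3 -c "
from h import *
need(488.2,-293,32)"
```

```text
t 3.5 move [ -6.6   4.1 -16.6] turn [0.91 1.01 0.01] yaw -2.893 F [-0.1 -0.6  0.3] T [ 0.02 -0.01  0.02] op 85.3
```

>>> {"api": "drive_tool", "payload": {"targets": [{"translation": [-6, 4, -3], "turn": [0.9, 1.0, 0], "claw": 1}, {"translation": [0, 0, -6], "turn": [0, 0, 0], "claw": 1}, {"translation": [0, 0, -4], "turn": [0, 0, 0], "claw": 1}, {"translation": [0, 0, 0], "turn": [0, 0, 0], "claw": 1}, {"translation": [0, 0, 0], "turn": [0, 0, 0], "claw": 1}, {"translation": [0, 0, 0], "turn": [0, 0, 0], "claw": 1}]}}

```text
time_s: 4.1
ee_pos: [487.8, -292.5, 33.7]
ee_rot: [3.139, -0.002, -2.893]
wrist_force: [0.4, -0.6, -0.5]
opening: 85.2
```

```bash
python3 -c "
from h import *
need(488.2,-293,32)"
```

```text
t 4.1 move [ 0.4 -0.5 -1.7] turn [-0.13 -0.15  0.  ] yaw -2.893 F [ 0.4 -0.6 -0.5] T [-0.01  0.01 -0.01] op 85.2
```

>>> {"api": "drive_tool", "payload": {"targets": [{"translation": [0, 0, -1], "turn": [0, 0, 0], "claw": 0.3}, {"translation": [0, 0, 0], "turn": [0, 0, 0], "claw": 0.2}, {"translation": [0, 0, 0], "turn": [0, 0, 0], "claw": 0.1}, {"translation": [0, 0, 0], "turn": [0, 0, 0], "claw": -1}, {"translation": [0, 0, 0], "turn": [0, 0, 0], "claw": -1}, {"translation": [0, 0, 0], "turn": [0, 0, 0], "claw": -1}, {"translation": [0, 0, 0], "turn": [0, 0, 0], "claw": -1}, {"translation": [0, 0, 0], "turn": [0, 0, 0], "claw": -1}], "squeeze": 50}}

```text
time_s: 4.9
ee_pos: [488.0, -292.6, 33.4]
ee_rot: [3.14, -0.002, -2.893]
wrist_force: [0.2, -0.6, 0.2]
opening: 38.8
```

```bash
python3 -c "
from h import *
need(488.2,-293,32)"
```

```text
t 4.9 move [ 0.2 -0.4 -1.4] turn [-0.09 -0.11  0.  ] yaw -2.893 F [ 0.2 -0.6  0.2] T [ 0.02  0.04 -0.  ] op 38.8
```

>>> {"api": "drive_tool", "payload": {"targets": [{"translation": [0, 0, 20], "turn": [0, 0, 0], "claw": -1}, {"translation": [0, 0, 40], "turn": [0, 0, 0], "claw": -1}, {"translation": [0, 0, 40], "turn": [0, 0, 0], "claw": -1}, {"translation": [0, 10, 40], "turn": [0, 0, 0], "claw": -1}, {"translation": [3, 30, 20], "turn": [0, 0, 0], "claw": -1}, {"translation": [4, 40, 0], "turn": [0, 0, 0], "claw": -1}, {"translation": [4, 40, 0], "turn": [0, 0, 0], "claw": -1}, {"translation": [4, 40, 0], "turn": [0, 0, 0], "claw": -1}, {"translation": [4, 40, 0], "turn": [0, 0, 0], "claw": -1}, {"translation": [4, 40, 0], "turn": [0, 0, 0], "claw": -1}, {"translation": [4, 40, 0], "turn": [0, 0, 0], "claw": -1}, {"translation": [4, 40, 0], "turn": [0, 0, 0], "claw": -1}, {"translation": [4, 40, 0], "turn": [0, 0, 0], "claw": -1}, {"translation": [4, 30, 0], "turn": [0, 0, 0], "claw": -1}, {"translation": [2, 20, 0], "turn": [0, 0, 0], "claw": -1}, {"translation": [0, 0, 0], "turn": [0, 0, 0], "claw": -1}, {"translation": [0, 0, 0], "turn": [0, 0, 0], "claw": -1}, {"translation": [0, 0, 0], "turn": [0, 0, 0], "claw": -1}]}}

```text
time_s: 6.7
ee_pos: [524.7, 134.3, 196.7]
ee_rot: [3.136, -0.005, -2.895]
wrist_force: [0.3, -0.4, -2.6]
opening: 38.8
```

```bash
python3 -c "
from h import *
need(528.7,131.5,165)"
```

```text
t 6.7 move [  4.   -2.8 -31.7] turn [-0.24 -0.35  0.  ] yaw -2.895 F [ 0.3 -0.4 -2.6] T [-0.02  0.02 -0.02] op 38.8
```

>>> {"api": "drive_tool", "payload": {"targets": [{"translation": [4, -3, -15], "turn": [-0.2, -0.3, 0], "claw": -1}, {"translation": [0, 0, -12], "turn": [0, 0, 0], "claw": -1}, {"translation": [0, 0, 0], "turn": [0, 0, 0], "claw": -1}, {"translation": [0, 0, 0], "turn": [0, 0, 0], "claw": -1}, {"translation": [0, 0, 0], "turn": [0, 0, 0], "claw": -1}]}}

```text
time_s: 7.2
ee_pos: [529.1, 127.4, 170.0]
ee_rot: [3.141, 0.0, -2.9]
wrist_force: [-0.3, -0.1, -2.3]
opening: 38.9
```

```bash
python3 - <<'E'
from h import *
need(528.7,131.5,153)
c=ctrl.camera("side"); u,v=proj(c,(529,131,125)).astype(int)
print(u,v); p=ctrl.sense()["ee_pos"]; b=p[2]-33.4
cv2.imwrite("pics/over.png",cv2.resize(c["frame"][v-30:v+30,u-40:u+40,::-1],(800,600),interpolation=cv2.INTER_CUBIC))
m=lambda q:((proj(c,q)-[u-40,v-30]+.5)*10).round()
print("bottom c",m([p[0],p[1],b]),"rim top c",m([p[0],p[1],b+20]),"boss top",m([p[0],p[1],b+48]),"shaft top",m([528.7,131.5,118]),"bottom",b)
E
```

```text
t 7.2 move [ -0.4   4.1 -17. ] turn [-0.01  0.01 -0.  ] yaw -2.9 F [-0.3 -0.1 -2.3] T [-0.03  0.   -0.06] op 38.9
308 157
bottom c [415. 285.] rim top c [413. 228.] boss top [411. 147.] shaft top [410. 331.] bottom 136.72660029691883
```

View pics/over.png

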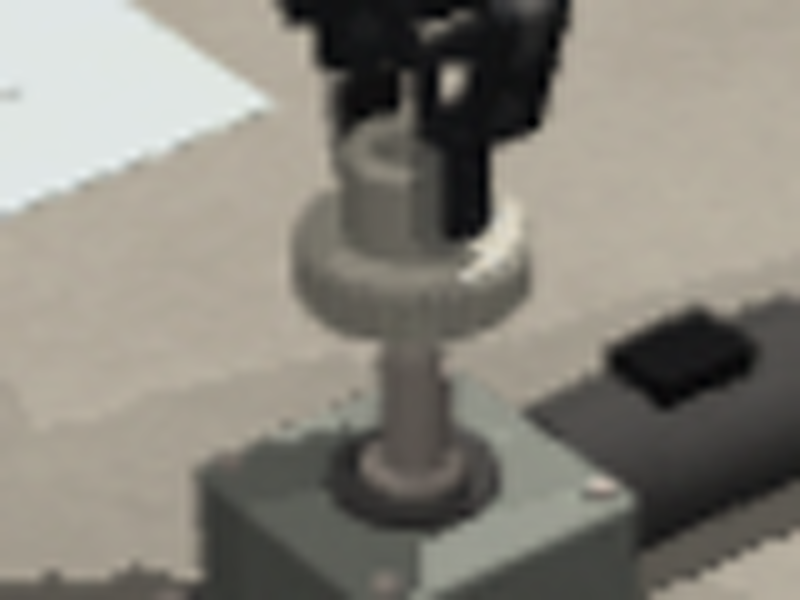

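Side crop: the pulley (rim centre about x=411) hangs above the shaft (centre about x=412), slightly nearer than the axis as computed. I'll shift 4 mm in y and lower gently onto the taper.

>>> {"api": "drive_tool", "payload": {"targets": [{"translation": [0, 4, -8], "turn": [0, 0, 0], "claw": -1}, {"translation": [0, 0, -6], "turn": [0, 0, 0], "claw": -1}, {"translation": [0, 0, 0], "turn": [0, 0, 0], "claw": -1}, {"translation": [0, 0, 0], "turn": [0, 0, 0], "claw": -1}, {"translation": [0, 0, 0], "turn": [0, 0, 0], "claw": -1}]}}

```text
time_s: 7.75
ee_pos: [529.4, 131.9, 155.5]
ee_rot: [-3.142, 0.001, -2.9]
wrist_force: [0.7, 0.1, -2.6]
opening: 39.0
```

```bash
python3 -c "
from h import *
need(528.8,131.5,145)"
```

```text
t 7.75 move [ -0.6  -0.4 -10.5] turn [-0.02  0.08  0.  ] yaw -2.9 F [ 0.7  0.1 -2.6] T [ 0.06  0.06 -0.03] op 39.0
```

>>> {"api": "drive_tool", "payload": {"targets": [{"translation": [-0.5, -0.5, -3], "turn": [0, 0, 0], "claw": -1}, {"translation": [0, 0, -3], "turn": [0, 0, 0], "claw": -1}, {"translation": [0, 0, -2], "turn": [0, 0, 0], "claw": -1}, {"translation": [0, 0, 0], "turn": [0, 0, 0], "claw": -1}]}}

```text
time_s: 8.15
ee_pos: [528.9, 131.3, 147.0]
ee_rot: [-3.142, 0.002, -2.9]
wrist_force: [0.1, -0.9, -2.1]
opening: 38.8
```

```bash
python3 -c "
from h import *
need(528.8,131.5,140)"
```

```text
t 8.15 move [-0.1  0.2 -7. ] turn [-0.02  0.09  0.  ] yaw -2.9 F [ 0.1 -0.9 -2.1] T [ 0.03 -0.01  0.01] op 38.8
```

>>> {"api": "drive_tool", "payload": {"targets": [{"translation": [0, 0, -2], "turn": [0, 0, 0], "claw": -1}, {"translation": [0, 0, -1.5], "turn": [0, 0, 0], "claw": -1}, {"translation": [0, 0, 0], "turn": [0, 0, 0], "claw": -1}]}}

```text
time_s: 8.45
ee_pos: [528.9, 131.1, 143.2]
ee_rot: [-3.141, 0.002, -2.9]
wrist_force: [-1.6, -1.6, -1.6]
opening: 39.0
```

>>> {"api": "drive_tool", "payload": {"targets": [{"translation": [0, 0, -1.5], "turn": [0, 0, 0], "claw": -1}, {"translation": [0, 0, -1], "turn": [0, 0, 0], "claw": -1}, {"translation": [0, 0, 0], "turn": [0, 0, 0], "claw": -1}]}}

```text
time_s: 8.75
ee_pos: [528.9, 130.9, 140.6]
ee_rot: [-3.141, 0.001, -2.9]
wrist_force: [0.0, -1.1, -2.4]
opening: 38.8
```

>>> {"api": "drive_tool", "payload": {"targets": [{"translation": [0, 0, -2], "turn": [0, 0, 0], "claw": -1}, {"translation": [0, 0, -2], "turn": [0, 0, 0], "claw": -1}, {"translation": [0, 0, 0], "turn": [0, 0, 0], "claw": -1}]}}

```text
time_s: 9.05
ee_pos: [528.9, 130.9, 136.2]
ee_rot: [-3.14, 0.001, -2.9]
wrist_force: [-0.3, -0.9, -2.5]
opening: 38.8
```

>>> {"api": "drive_tool", "payload": {"targets": [{"translation": [0, 0, -1.5], "turn": [0, 0, 0], "claw": -1}, {"translation": [0, 0, -1], "turn": [0, 0, 0], "claw": -1}, {"translation": [0, 0, 0], "turn": [0, 0, 0], "claw": -1}]}}

```text
time_s: 9.35
ee_pos: [528.9, 130.8, 133.5]
ee_rot: [-3.14, 0.001, -2.9]
wrist_force: [0.9, -1.3, -1.4]
opening: 38.6
```

```bash
python3 -c "
from h import *
need(528.8,131.5,131.4)"
```

```text
t 9.35 move [-0.1  0.7 -2.1] turn [0.05 0.09 0.  ] yaw -2.9 F [ 0.9 -1.3 -1.4] T [-0.31  0.11 -0.01] op 38.6
```

>>> {"api": "drive_tool", "payload": {"targets": [{"translation": [0, 0.2, -0.8], "turn": [0, 0, 0], "claw": -1}, {"translation": [0, 0, -0.5], "turn": [0, 0, 0], "claw": -1}]}}

```text
time_s: 9.55
ee_pos: [528.9, 130.9, 132.2]
ee_rot: [-3.14, 0.001, -2.9]
wrist_force: [-0.8, -1.7, -1.2]
opening: 39.0
```

>>> {"api": "drive_tool", "payload": {"targets": [{"translation": [0, 0, -0.8], "turn": [0, 0, 0], "claw": -1}, {"translation": [0, 0, -0.5], "turn": [0, 0, 0], "claw": -1}]}}

```text
time_s: 9.75
ee_pos: [529.0, 130.9, 130.9]
ee_rot: [-3.14, 0.002, -2.9]
wrist_force: [-0.9, -2.3, 1.7]
opening: 38.7
```

```bash
python3 -c "
from h import *
need(528.8,131.5,131.4)"
```

```text
t 9.75 move [-0.2  0.6  0.5] turn [0.07 0.11 0.  ] yaw -2.9 F [-0.9 -2.3  1.7] T [-0.46  0.26  0.02] op 38.7
```

>>> {"api": "drive_tool", "payload": {"targets": [{"translation": [0, 0, -0.3], "turn": [0, 0, -2], "claw": -1}, {"translation": [0, 0, -0.3], "turn": [0, 0, -2], "claw": -1}, {"translation": [0, 0, -0.3], "turn": [0, 0, -2], "claw": -1}]}}

```text
time_s: 10.05
ee_pos: [529.1, 130.7, 130.3]
ee_rot: [-3.139, 0.002, -3.008]
wrist_force: [-0.6, -2.1, -2.3]
opening: 38.7
```

```bash
python3 -c "
from h import *
need(528.8,131.5,131.4)"
```

```text
t 10.05 move [-0.3  0.8  1.1] turn [0.11 0.14 0.  ] yaw -3.008 F [-0.6 -2.1 -2.3] T [-0.47  0.13  0.01] op 38.7
```

>>> {"api": "drive_tool", "payload": {"targets": [{"translation": [0, 0, -0.7], "turn": [0.1, 0.1, 0], "claw": -1}, {"translation": [0, 0, -0.5], "turn": [0, 0, 0], "claw": -1}]}}

```text
time_s: 10.25
ee_pos: [529.2, 130.6, 129.0]
ee_rot: [-3.141, 0.001, -3.008]
wrist_force: [-0.6, -1.9, -0.9]
opening: 38.5
```

```bash
python3 -c "
from h import *
need(528.8,131.5,131.4)"
```

```text
t 10.25 move [-0.4  0.9  2.4] turn [0.02 0.04 0.  ] yaw -3.008 F [-0.6 -1.9 -0.9] T [-0.53  0.1  -0.04] op 38.5
```

>>> {"api": "drive_tool", "payload": {"targets": [{"translation": [0, 0, -0.7], "turn": [0, 0, 0], "claw": -1}, {"translation": [0, 0, -0.5], "turn": [0, 0, 0], "claw": -1}]}}

```text
time_s: 10.45
ee_pos: [529.2, 130.5, 127.7]
ee_rot: [-3.141, 0.001, -3.006]
wrist_force: [-0.9, -2.9, -1.2]
opening: 38.7
```

>>> {"api": "drive_tool", "payload": {"targets": [{"translation": [0, 0, -0.7], "turn": [0, 0, 0], "claw": -1}, {"translation": [0, 0, -0.5], "turn": [0, 0, 0], "claw": -1}]}}

```text
time_s: 10.65
ee_pos: [529.2, 130.5, 126.4]
ee_rot: [-3.141, 0.001, -3.006]
wrist_force: [0.0, -3.5, -1.8]
opening: 39.1
```

```bash
python3 -c "
from h import *
need(528.8,131.5,131.4)"
```

```text
t 10.65 move [-0.4  1.   5. ] turn [0.03 0.04 0.  ] yaw -3.006 F [ 0.  -3.5 -1.8] T [-0.58  0.06 -0.03] op 39.1
```

Now 5 mm below the key end with almost no axial load, so the keyway is over the key. I'm easing y and lowering.

>>> {"api": "drive_tool", "payload": {"targets": [{"translation": [0, -0.4, -1], "turn": [0, 0, 0], "claw": -1}, {"translation": [0, -0.2, -1], "turn": [0, 0, 0], "claw": -1}, {"translation": [0, 0, -1], "turn": [0, 0, 0], "claw": -1}]}}

```text
time_s: 10.95
ee_pos: [529.2, 130.3, 123.1]
ee_rot: [3.141, 0.001, -3.005]
wrist_force: [-0.6, -1.0, -1.9]
opening: 38.8
```

```bash
python3 -c "
from h import *
need(528.8,131.5,105.4)"
```

```text
t 10.95 move [ -0.4   1.2 -17.7] turn [-0.04  0.04 -0.  ] yaw -3.005 F [-0.6 -1.  -1.9] T [-0.27  0.03  0.03] op 38.8
```

>>> {"api": "drive_tool", "payload": {"targets": [{"translation": [0, -0.2, -1.5], "turn": [0, 0, 0], "claw": -1}, {"translation": [0, 0, -1.5], "turn": [0, 0, 0], "claw": -1}, {"translation": [0, 0, -1.5], "turn": [0, 0, 0], "claw": -1}]}}

```text
time_s: 11.25
ee_pos: [529.2, 130.3, 118.2]
ee_rot: [3.141, 0.001, -3.005]
wrist_force: [0.1, -0.9, -1.1]
opening: 38.6
```

>>> {"api": "drive_tool", "payload": {"targets": [{"translation": [0, 0, -1.5], "turn": [0, 0, 0], "claw": -1}, {"translation": [0, 0, -1.5], "turn": [0, 0, 0], "claw": -1}, {"translation": [0, 0, -1], "turn": [0, 0, 0], "claw": -1}]}}

```text
time_s: 11.55
ee_pos: [529.2, 130.3, 113.7]
ee_rot: [3.141, 0.001, -3.005]
wrist_force: [0.9, -0.4, -1.9]
opening: 38.7
```

```bash
python3 -c "
from h import *
need(528.8,131.5,105.4)"
```

```text
t 11.55 move [-0.4  1.2 -8.3] turn [-0.06  0.03 -0.  ] yaw -3.005 F [ 0.9 -0.4 -1.9] T [-0.15  0.01 -0.04] op 38.7
```

>>> {"api": "drive_tool", "payload": {"targets": [{"translation": [0, 0, -1.5], "turn": [0, 0, 0], "claw": -1}, {"translation": [0, 0, -1.5], "turn": [0, 0, 0], "claw": -1}, {"translation": [0, 0, -1], "turn": [0, 0, 0], "claw": -1}, {"translation": [0, 0, -0.5], "turn": [0, 0, 0], "claw": -1}]}}

```text
time_s: 11.95
ee_pos: [529.2, 130.2, 108.7]
ee_rot: [3.141, 0.001, -3.005]
wrist_force: [-0.2, -0.5, -1.4]
opening: 38.5
```

>>> {"api": "drive_tool", "payload": {"targets": [{"translation": [0, 0, -0.8], "turn": [0, 0, 0], "claw": -1}, {"translation": [0, 0, -0.7], "turn": [0, 0, 0], "claw": -1}]}}

```text
time_s: 12.15
ee_pos: [529.2, 130.2, 107.1]
ee_rot: [3.141, 0.001, -3.005]
wrist_force: [0.3, -1.0, -1.7]
opening: 38.7
```

```bash
python3 -c "
from h import *
need(528.8,131.5,105.4)"
```

```text
t 12.15 move [-0.4  1.3 -1.7] turn [-0.06  0.04 -0.  ] yaw -3.005 F [ 0.3 -1.  -1.7] T [-0.18  0.03 -0.04] op 38.7
```

>>> {"api": "drive_tool", "payload": {"targets": [{"translation": [0, 0, -0.6], "turn": [0, 0, 0], "claw": -1}, {"translation": [0, 0, -0.5], "turn": [0, 0, 0], "claw": -1}]}}

```text
time_s: 12.35
ee_pos: [529.3, 130.2, 106.0]
ee_rot: [3.141, 0.001, -3.005]
wrist_force: [0.6, -0.6, -2.1]
opening: 39.1
```

>>> {"api": "drive_tool", "payload": {"targets": [{"translation": [0, 0, -0.5], "turn": [0, 0, 0], "claw": -1}, {"translation": [0, 0, -0.3], "turn": [0, 0, 0], "claw": -1}]}}

```text
time_s: 12.55
ee_pos: [529.4, 130.3, 105.3]
ee_rot: [3.141, 0.001, -3.005]
wrist_force: [-1.7, -1.6, 4.9]
opening: 38.6
```

Firm contact at 105.3, against a predicted 105.4, so the pulley is home on the collar. I'll let go gently and retreat upwards.

>>> {"api": "drive_tool", "payload": {"targets": [{"translation": [0, 0, 0.2], "turn": [0, 0, 0], "claw": 0.1}, {"translation": [0, 0, 0], "turn": [0, 0, 0], "claw": 0.5}, {"translation": [0, 0, 0], "turn": [0, 0, 0], "claw": 1}, {"translation": [0, 0, 0], "turn": [0, 0, 0], "claw": 1}, {"translation": [0, 0, 0], "turn": [0, 0, 0], "claw": 1}, {"translation": [0, 0, 0], "turn": [0, 0, 0], "claw": 1}]}}

```text
time_s: 13.15
ee_pos: [529.9, 130.6, 106.0]
ee_rot: [3.14, 0.003, -3.005]
wrist_force: [-0.1, 0.3, -0.2]
opening: 85.4
```

```bash
python3 -c "
from h import *
need(528.8,131.5,105.4)"
```

```text
t 13.15 move [-1.1  0.9 -0.6] turn [-0.1   0.14 -0.  ] yaw -3.005 F [-0.1  0.3 -0.2] T [-0.02  0.04  0.03] op 85.4
```

>>> {"api": "drive_tool", "payload": {"targets": [{"translation": [0, 0, 10], "turn": [0, 0, 0], "claw": 1}, {"translation": [0, 0, 25], "turn": [0, 0, 0], "claw": 1}, {"translation": [0, 0, 40], "turn": [0, 0, 0], "claw": 1}, {"translation": [0, 0, 40], "turn": [0, 0, 0], "claw": 1}, {"translation": [-15, 40, 20], "turn": [0, 0, 0], "claw": 1}, {"translation": [-20, 40, 0], "turn": [0, 0, 0], "claw": 1}, {"translation": [-20, 40, 0], "turn": [0, 0, 0], "claw": 1}, {"translation": [-20, 40, 0], "turn": [0, 0, 0], "claw": 1}, {"translation": [-20, 40, 0], "turn": [0, 0, 0], "claw": 1}, {"translation": [-20, 40, 0], "turn": [0, 0, 0], "claw": 1}, {"translation": [-20, 30, 0], "turn": [0, 0, 0], "claw": 1}, {"translation": [0, 0, 0], "turn": [0, 0, 0], "claw": 1}, {"translation": [0, 0, 0], "turn": [0, 0, 0], "claw": 1}, {"translation": [0, 0, 0], "turn": [0, 0, 0], "claw": 1}]}}

```text
time_s: 14.55
ee_pos: [387.4, 409.0, 256.6]
ee_rot: [3.137, 0.01, -3.008]
wrist_force: [0.4, -0.2, -0.6]
opening: 85.4
```

```bash
python3 - <<'E'
from h import *
s=ctrl.camera("side"); t=ctrl.camera("top")
u,v=proj(s,(528.8,131.3,95)).astype(int); a=cv2.resize(s["frame"][v-25:v+25,u-25:u+25,::-1],(400,400),interpolation=cv2.INTER_CUBIC)
m=lambda z:((proj(s,[528.8,131.3,z])-[u-25,v-25]+.5)*8).round()
print({z:m(z) for z in(72,92,118,120)})
b=cv2.resize(t["frame"][120:320,170:470,::-1],(600,400)); cv2.imwrite("pics/end.png",np.hstack([a,b[:,200:]])[:, :800])
d=[np.abs(c["frame"].astype(int)-np.load(n,allow_pickle=True).item()["frame"]).mean(2)for c,n in((s,"side0.npy"),)][0]
for n,(x,y) in dict(idler=(345,246),screw=(420,247),jar=(239,157),yellow=(313,272)).items(): print(n,d[y-10:y+10,x-10:x+10].mean().round(1))
E
```

```text
{72: array([212., 261.]), 92: array([210., 218.]), 118: array([209., 161.]), 120: array([209., 156.])}
idler 1.0
screw 0.8
jar 5.3
yellow 0.9
```

View pics/end.png

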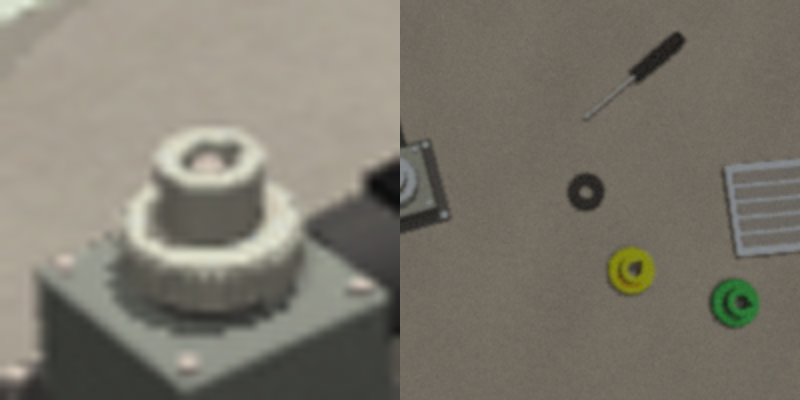

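The pulley is seated: the shaft tip at (207,160) is just below the boss top, and the rim sits low over the gearbox. The idler, screwdriver and look-alikes are unmoved. The small difference at the jar is probably the arm's shadow; the arm passed well above it.

```bash
python3 -c "
from h import *
need(0,0,0); ctrl.job_done()"
```

```text
t 14.65 move [-387.8 -408.7 -256.5] turn [-0.36  0.51 -0.  ] yaw -3.009 F [ 0.1 -0.1  0.5] T [-0.02  0.01 -0.05] op 85.1
the job is handed in; nothing more can be done
```

The aluminium pulley is on the gearmotor shaft, boss up and fully home. The job was handed in at about 14.7 s.

**What I did:** I gripped the pulley by its boss, lowered it over the round end of the shaft and felt light contact (about 4 N) near the key's upper end. Turning it 6° let the keyway drop over the key. I lowered it until it met the collar, let go and retreated.

**Last checks:**
- **Seating:** contact came at a tool height of 105.3 mm against 105.4 predicted. The final picture shows the shaft tip just below the boss top.
- **Forces:** the highest wrist force I read after a move was about 5 N.
- **Other objects:** the side picture is unchanged at the idler, screwdriver and yellow look-alike, and the green one looks in place.
- **Not fully confirmed:** the side picture differed slightly around the jar (5.3 grey levels, about 1 elsewhere). I put that down to the arm's shadow, because the gripper passed well above it, but I did not view the jar again.

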